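Switch the vial sorter to its other tray and run the waiting vials through

TASK

The gate of the vial sorter is set for one tray, but the three amber vials waiting behind its stop belong in the other one. With the fingertips press down the raised yellow pad so that the green seesaw gate rocks over its pivot to the other side, then press the red pad of the stop lever down and keep it down until all three vials have rolled into that other tray, and let the lever spring shut. Press gently and only press: never touch or lift the vials, and leave the other things on the bench where they stand.

Things in the scene. Friction and masses are not known exactly. Their poses are not given: they have to be found in the camera images.
- sorter: Vial sorter, fixed bench unit, 460 mm long (y), 245 mm deep (x -144 to +110), 200 high. Origin: underside, below the gate's pivot, mid-width of the vial channel; x points away from the robot, y to its left. White ramp from the right (-y) down to a drop slot over the pivot (top z = 168). Clear front cheek at x = -37, 120 high, 80 mm behind the yellow pads. Blue tray at the left end, orange at the right.
- gate (a joint): Tilt of the green seesaw gate, -0.36 to 0.36 rad, about its shaft (along the sorter's x, at y = 0, z = 79 mm). Positive: left pad raised, vials run to the right (orange) tray; negative: right pad raised, vials run left (blue). A steel weight above the shaft makes it fall to the nearer stop by itself once past level; about 1.5 N on the raised pad tips it. Starts at either stop.
- gate_pad_left (a point): Centre of the top of the left (+y) yellow thumb pad, 34 mm (x) by 36 mm (y), on the gate's cross bar in front of the sorter: x = -118, y = +70 mm in its frame, 13 mm above the shaft when level. z about 116 mm when raised, 67 mm when low. Moves with the gate.
- gate_pad_right (a point): The same for the right (-y) yellow thumb pad, at y = -70 mm.
- stop_lever (a joint): Turn of the stop lever about its pin, rad: 0 shut (steel tongue hangs in front of the first vial), 0.36 fully pressed. From 0.25 the tongue is clear above the vials and they roll out by themselves, all within about 1 s. A spring shuts it; the pad takes about 1 N to start, 2.5 N to press right down.
- stop_pad (a point): Centre of the top of the red thumb pad, 44 mm (x) by 32 mm (y), at the right end of the stop lever, about x = -27, y = -142, z = 189 mm in the sorter's frame when shut; it slopes like the ramp (0.21 rad, lower on the left). Pressed right down it travels about 24 mm. Nothing of the sorter stands higher.
- tray_left (a point): Centre of the floor of the blue tray (left, +y end of the sorter); inside 80 mm (x) by 98 mm (y), walls about 50 mm high. Axes as the sorter's.
- tray_right (a point): The same for the orange tray (right, -y end of the sorter).
- vial_1: Amber glass vial with a paper label and a steel cap, 22 mm diameter, 60 mm long, about 20 g, lying across the ramp (along the sorter's x) as number 1 from the stop. Origin: its centre; x along its length. Not to be touched.
- vial_2: Amber glass vial with a paper label and a steel cap, 22 mm diameter, 60 mm long, about 20 g, lying across the ramp (along the sorter's x) as number 2 from the stop. Origin: its centre; x along its length. Not to be touched.
- vial_3: Amber glass vial with a paper label and a steel cap, 22 mm diameter, 60 mm long, about 20 g, lying across the ramp (along the sorter's x) as number 3 from the stop. Origin: its centre; x along its length. Not to be touched.
- buffer_bottle: Bystander, loose: white bottle with a blue band and blue cap, 68 mm diameter, 142 mm high. Origin: centre of its underside.
- beaker: Bystander, loose: empty clear beaker, 71 mm diameter, 94 mm high. Origin: centre of its underside.
- red_marker: Bystander, loose: white marker with a red cap lying down, 13 x 130 x 14 mm. Origin: centre of its underside.
- bench_timer: Bystander, loose: white lab timer with three buttons, 58 x 72 x 21 mm. Origin: centre of its underside.

How it is judged:
On the way, in this order (a step that is already met when the one before it is completed fails the run):
1. the gate has been rocked over to its other stop while all three vials still wait on the ramp (distance of gate_pad_left from where it was at the start of the episode above 0.04 m and (value of joint gate above 0.3 rad or value of joint gate below -0.3 rad) and z of each of vial_1, vial_2, vial_3 in the frame of sorter above 0.115 m), for 0.2 s.
2. the stop lever is pressed down clear of the vials, with the gate still over (value of joint stop_lever above 0.2 rad and distance of gate_pad_left from where it was at the start of the episode above 0.04 m and (value of joint gate above 0.3 rad or value of joint gate below -0.3 rad)), for 0.1 s.
3. all three vials lie in the tray on the gate's new side (distance of gate_pad_left from where it was at the start of the episode above 0.04 m and ((value of joint gate above 0.3 rad and x of vial_1 in the frame of tray_right between -0.042 and 0.042 m and y of vial_1 in the frame of tray_right between -0.051 and 0.051 m and z of each of vial_1, vial_2, vial_3 in the frame of tray_right below 0.05 m and x of vial_2 in the frame of tray_right between -0.042 and 0.042 m and y of vial_2 in the frame of tray_right between -0.051 and 0.051 m and x of vial_3 in the frame of tray_right between -0.042 and 0.042 m and y of vial_3 in the frame of tray_right between -0.051 and 0.051 m) or (value of joint gate below -0.3 rad and x of vial_1 in the frame of tray_left between -0.042 and 0.042 m and y of vial_1 in the frame of tray_left between -0.051 and 0.051 m and z of each of vial_1, vial_2, vial_3 in the frame of tray_left below 0.05 m and x of vial_2 in the frame of tray_left between -0.042 and 0.042 m and y of vial_2 in the frame of tray_left between -0.051 and 0.051 m and x of vial_3 in the frame of tray_left between -0.042 and 0.042 m and y of vial_3 in the frame of tray_left between -0.051 and 0.051 m))), for 0.2 s.
At the end, for the whole second after the job is handed in: The gate lies against the stop opposite to the one it started at (beyond 0.30 rad), all three vials are at rest inside the tray on the side it now slopes to, and the stop lever is shut again (under 0.06 rad) (all of step 3 and value of joint stop_lever below 0.06 rad and linear speed of each of vial_1, vial_2, vial_3 below 0.03 m/s); the robot touches nothing.
It fails at once if a vial is touched by the robot (contact force between any of the fingers, the arm and vial_1 above 0.2 N or contact force between any of the fingers, the arm and vial_2 above 0.2 N or contact force between any of the fingers, the arm and vial_3 above 0.2 N).
It fails at once if a vial is lifted off the sorter (z of any of vial_1, vial_2, vial_3 in the frame of sorter above 0.175 m).
It fails at once if a vial leaves the sorter (z of any of vial_1, vial_2, vial_3 in the frame of sorter below 0.012 m).
It fails at once if the sorter is pressed with more than 35 N (contact force between any of the fingers, the arm and sorter above 35 N).
It fails at once if a bystander is moved by more than 20 mm (distance of any of buffer_bottle, beaker, red_marker, bench_timer from where it was at the start of the episode above 0.02 m).
It also fails if it takes over 32 s, if anything falls off the work surface, if the arm or the gripper's body presses on something with over 40 N, if the wrist force passes 120 N, or if a joint passes its speed limit or range.

ROBOT

A 7-joint arm with a two-finger parallel gripper is mounted at the origin on a cart in front of the work surface, level with it; the furniture and walls round the work are solid. World frame = base frame: x ahead of the robot, y to its left, z up, the work surface at z = 0. Lengths are in m, angles in rad, forces in N, time in s.
With the tool pointing down it reaches from about 0.35 to 0.9 m from the base axis. Payload 8.1 kg.
Tool frame: the origin (TCP) lies between the finger pads; the fingertips stand 19 mm ahead of it and the grasp point (between the pads) is the TCP; z points along the fingers, y is the line along which they close (so a half turn about z gives the same grasp; the last joint's range is limited). The gripper opens to 85 mm and grips with 20 to 120 N. Pads are 22 mm wide; open, the fingers measure 114 mm over their backs; the gripper's body (76 mm by 85 mm) begins 54 mm behind the grasp point. The pads swing forward as they close: fully open they stand 13 mm farther back than shut.
Start: joints at [1.141, 0.434, 0.025, 1.573, -0.012, 1.134, -0.075], TCP at [0.201, -0.592, 0.25] pointing down, gripper open.
Joint ranges: [-2.62, 2.62], [-0.44, 2.09], [-1.27, 1.32], [0.08, 2.57], [-1.32, 4.46], [0.12, 2], [-2.74, 2.74]. Speed limits (rad/s): [2.22, 2.22, 3.01, 3.01, 3.14, 3.14, 3.14].

INTERFACE

Orientations are given as a unit quaternion [x, y, z, w].
In Python, from workcell import sense, vision, job gives the robot as it stands.
- The arm moves only by the tool jog_arm, never from a script. Its argument "moves" is a list of rows, each a list of 6 numbers: the shift along the tool's x, y, z as a fraction of full scale, then the turn, a rotation vector about the tool's x, y, z as a fraction of full scale. A call has 1 to 10 rows; each row shifts and turns the commanded pose from where the row before left it, along the tool's axes as they then stand; what a row does not reach is not made up. Full scale, the value 1, is 0.4 m for a shift and 360 degrees for a turn. A row lasts 1/10 s, in which the tool goes at most 50 mm and 8.59 degrees, less where a joint would pass 70% of its speed; a pose out of reach is approached as far as the arm can. A call with a number of a shift or a turn outside -1 to 1 is refused whole. A call with a gripper value outside its range is refused whole. "hand" is the gripper command: -1 is fully open, 1 is shut, values between are in proportion, set as the call begins (left out, the last holds). The fingers move at their own pace and stop on an object; "force" is the grip in N (left out, the last holds). Time passes only in rows, so rows that do not move let the fingers close. It gives the time, the measured TCP pose, the force, the opening and the grip force at its end, in the units of the state.
- sense(): the state, without advancing time (a new reading comes with each control period).
- vision.capture(name): name is "scene" or "top" or "wrist"; returns the picture (400x640x3 uint8, red, green, blue); there is no depth.
- vision.get_calibration(name): a dict with "K" (3x3 intrinsics, pixels), "camera_from_world" (4x4, takes a point from world to camera coordinates). Camera axes: x right, y down, z forward; pixel columns grow to the right and rows downward; lengths in m; the calibration is good to about 2 mm. A picture is of the moment at which its call begins: read the wrist's pose just before it. get_calibration takes no time and is no camera call; for the wrist camera it gives the pose at the moment of the call.
- job.hand_in(): hands the job in; it is judged then, once.
The state is a dict: "time": time; "qpos": joint angles; "qd": joint speeds; "tau": joint torques, N m; "ee_pos": TCP position; "eef_rot": TCP orientation; "force": force on the tool from outside, world axes, zero at the start; "wrist_torque": the same for the moment, N m; "finger_gap": finger opening in m; "gripper_force": force on a finger pad.
Only numpy, scipy, OpenCV 4.12 (cv2) and the standard library are available. Lean on these libraries where they do the work, as an engineer would, in place of code of your own. Each camera call takes 0.05 s, during which the arm holds its last target. There are 200 camera calls.

## Working session

There is one attempt and no reset: what is moved stays moved. The work goes in short steps, Python scripts to look and compute and a tool call to move; the robot and the scene stay as the last step left them, time stands still between calls to the robot, and variables do not carry over. Pictures are saved under pics/ and viewed, at most 10 in all, crops included, and the job is handed in when it is done.

Besides the shell and the picture viewer there is one more tool, called after "Call:" as name([rows], argument=value, ...), one row to a line, values as JSON. jog_arm: Moves the arm, as the interface text tells. Its arguments: {"type":"object","properties":{"moves":{"type":"array"},"hand":{"type":"number"},"force":{"type":"number"}},"required":["moves"]}

```bash
mkdir -p pics
python3 - <<'E'
from workcell import sense, vision
import cv2, numpy as np, json
s=sense(); print(s['time'],s['ee_pos'],s['eef_rot'],s['finger_gap'])
for n in ('scene','top'):
    im=vision.capture(n); cv2.imwrite(f'pics/{n}0.png',im[:,:,::-1])
    c=vision.get_calibration(n); print(n,np.round(c['K'],1).tolist(),np.round(c['camera_from_world'],3).tolist())
E
```

```text
0.0 [ 0.20042816 -0.59148237  0.24950678] [ 9.86684365e-01  1.62644760e-01 -1.99148068e-04 -7.78958291e-04] 0.08570764024804647
scene [[393.1, 0.0, 313.2], [0.0, 393.1, 197.9], [0.0, 0.0, 1.0]] [[-0.852, -0.524, 0.018, 0.452], [-0.322, 0.495, -0.807, 0.313], [0.414, -0.693, -0.59, 0.838], [0.0, 0.0, 0.0, 1.0]]
top [[424.2, 0.0, 329.5], [0.0, 424.2, 198.2], [0.0, 0.0, 1.0]] [[-0.02, -1.0, -0.001, -0.057], [-0.991, 0.02, -0.133, 0.568], [0.133, -0.001, -0.991, 1.291], [0.0, 0.0, 0.0, 1.0]]
```

View pics/scene0.png

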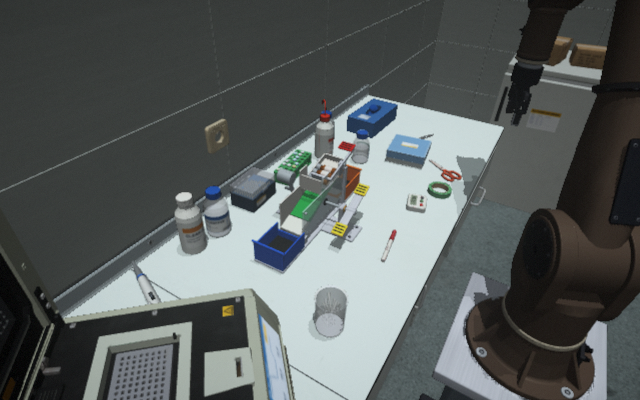

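View pics/top0.png

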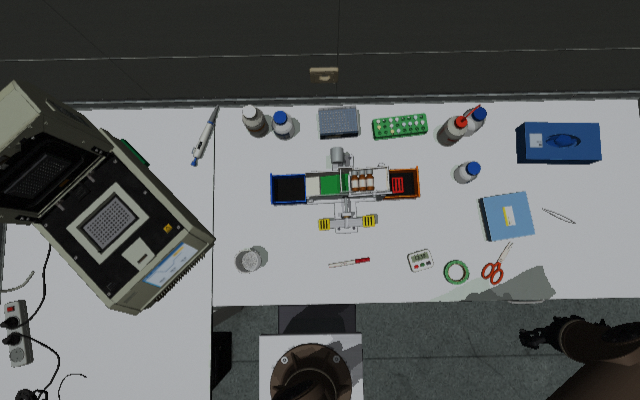

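The scene view has the sorter at about (320,205), and the top view has it at (345,190). The yellow pads in the top view are at (325,224) and (369,221), and the red stop pad is near (398,184). I'll triangulate these.

```bash
cat > h.py <<'E'
import cv2, numpy as np
from workcell import sense, vision
def P(n):
    c=vision.get_calibration(n); return np.array(c['K'])@np.array(c['camera_from_world'])[:3]
def tri(a,b,na='scene',nb='top'):
    X=cv2.triangulatePoints(P(na),P(nb),np.float64(a).reshape(2,1),np.float64(b).reshape(2,1)); return (X[:3]/X[3]).ravel()
def onz(n,uv,z):
    M=P(n); A=np.c_[M[:,0],M[:,1],M[:,2]*z+M[:,3]]; p=np.linalg.solve(A,[uv[0],uv[1],1]); return p[:2]/p[2]
def blobs(im,lo,hi,amin=15):
    h=cv2.cvtColor(im,cv2.COLOR_RGB2HSV); m=cv2.inRange(h,np.array(lo),np.array(hi))
    m=cv2.morphologyEx(m,cv2.MORPH_CLOSE,np.ones((5,5)))
    n,_,st,ce=cv2.connectedComponentsWithStats(m); return [(st[i].tolist(),ce[i].round(1).tolist()) for i in range(1,n) if st[i][4]>=amin]
E
python3 - <<'E'
from h import *
S=cv2.imread('pics/scene0.png');T=cv2.imread('pics/top0.png')
for n,i in(('scene',S),('top',T)):
    r=i[:,:,::-1].copy()
    print(n,'Y',blobs(r,(22,120,100),(35,255,255))); print('R',[b for b in blobs(r,(0,150,80),(6,255,255)) if 200<b[1][0]<440]);print('Bl',[b for b in blobs(r,(108,150,60),(125,255,255),60)if 200<b[1][0]<440])
    print('Or',[b for b in blobs(r,(7,170,80),(18,255,255)) if 200<b[1][0]<440])
a=cv2.resize(S[140:280,240:380],None,fx=4,fy=4,interpolation=2)
cv2.imwrite('pics/s1.png',a)
cv2.imwrite('pics/t1.png',cv2.resize(T[140:240,260:430],None,fx=4.7,fy=4.7,interpolation=2))
E
```

```text
scene Y [([354, 183, 15, 13, 123], [360.8, 189.2]), ([331, 222, 17, 15, 147], [338.9, 229.0]), ([222, 305, 12, 12, 115], [227.2, 310.5])]
R [([320, 100, 10, 21, 67], [324.8, 114.1]), ([339, 142, 16, 9, 92], [346.4, 146.1])]
Bl [([363, 101, 33, 23, 371], [377.2, 110.4]), ([205, 186, 15, 14, 156], [212.0, 192.0]), ([252, 223, 52, 46, 754], [273.0, 247.8])]
Or [([347, 168, 14, 19, 44], [354.0, 176.2])]
top Y [([503, 208, 5, 18, 35], [505.0, 216.3]), ([362, 215, 13, 12, 133], [368.3, 220.7]), ([319, 219, 11, 11, 119], [324.0, 224.0]), ([164, 224, 8, 8, 32], [167.2, 227.5])]
R [([392, 177, 12, 16, 178], [397.2, 184.6])]
Bl [([274, 111, 13, 13, 132], [279.7, 117.0]), ([270, 174, 35, 30, 161], [283.1, 189.7])]
Or [([385, 166, 35, 32, 149], [407.5, 185.6]), ([352, 174, 21, 5, 50], [362.0, 176.8]), ([353, 187, 20, 4, 53], [362.8, 188.3])]
```

View pics/s1.png

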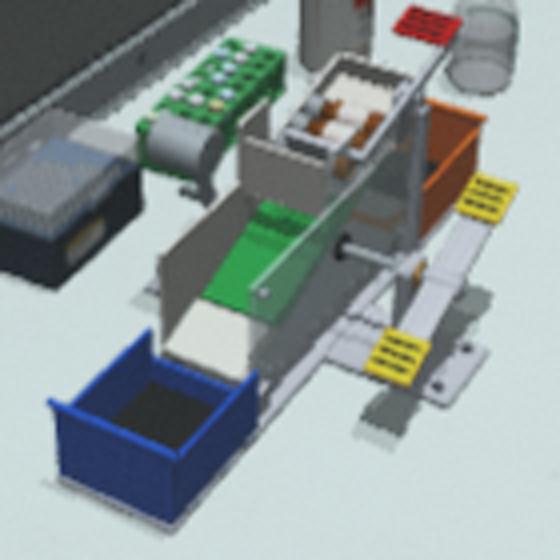

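View pics/t1.png

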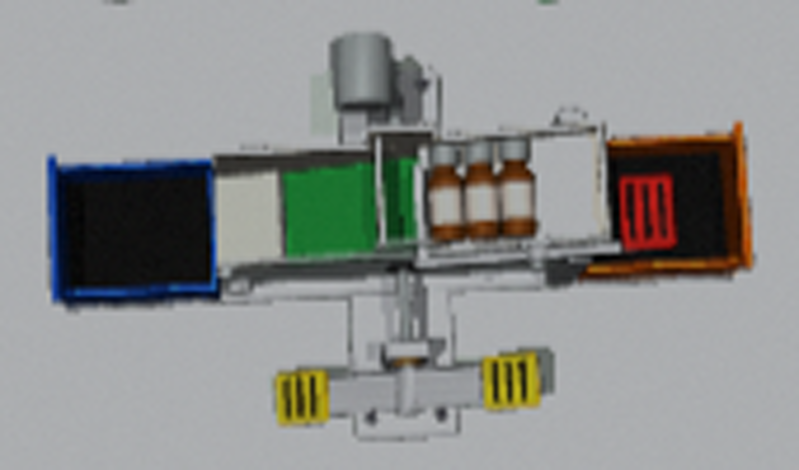

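The crops show the gate sloping down to the left (blue), with the right pad raised. The vials wait upstream of the stop. So I press the right pad first.

Run:
```python
from h import *
R=tri((360.8,189.2),(368.3,220.7));L=tri((338.9,229),(324,224));S=tri((346.4,146.1),(397.2,184.6))
print('R',R,'L',L,np.linalg.norm(R-L),'S',S)
for n,uR,uL,uS in(('top',(368.3,220.7),(324,224),(397.2,184.6)),):
    R2=onz(n,uR,.116);L2=onz(n,uL,.067);S2=onz(n,uS,.189); print(R2,L2,S2)
# frame from pads: level dirs
yd=(L2-R2);yd/=np.linalg.norm(yd);xd=np.array([yd[1],-yd[0]]);print('yaw',np.arctan2(-yd[0],yd[1]))
pad=np.array([S2-R2]);print('S-R in sorter (expect 91,-72ish)',pad@xd,pad@yd)
# bystanders
print('marker',onz('top',(349,263),.01),'timer',onz('top',(420,260),.02))
s=sense();from scipy.spatial.transform import Rotation as Ro
print(Ro.from_quat(s['eef_rot']).as_matrix().round(4).tolist(),s['time'],s['qpos'])
```

```text
R [ 0.48782398 -0.18073915  0.11276156] L [ 0.4838834  -0.05018257  0.06285295] 0.1398263858346878 S [ 0.58062384 -0.25829566  0.18566257]
[ 0.48714555 -0.18059841] [ 0.48368164 -0.05019473] [ 0.58045322 -0.2576017 ]
yaw 0.026556753495459023
S-R in sorter (expect 91,-72ish) [0.09123005] [-0.0794538]
marker [ 0.36390581 -0.12556195] timer [ 0.36887175 -0.34639472]
[[0.9471, 0.3209, -0.0006], [0.3209, -0.9471, 0.0013], [-0.0002, -0.0014, -1.0]] 0.1 [ 1.14138568  0.43513468  0.02499792  1.57399061 -0.01158299  1.13401843
 -0.07511066]
```

Call:
jog_arm([
  [0, 0, 0, 0, 0, 0.016],
  [0, 0, 0, 0, 0, 0.016],
  [0, 0, 0, 0, 0, 0.016],
  [0.05, -0.07, 0, 0, 0, 0],
  [0.05, -0.07, 0, 0, 0, 0],
  [0.05, -0.07, 0, 0, 0, 0],
  [0.05, -0.07, 0, 0, 0, 0],
  [0.05, -0.07, 0, 0, 0, 0],
  [0.05, -0.07, 0, 0, 0, 0],
  [0.05, -0.07, 0, 0, 0, 0],
], hand=1, force=20)

```text
time: 1.1
ee_pos: [0.3361, -0.3911, 0.2501]
eef_rot: [1.0, 0.013, -0.0, -0.0]
force: [1.3, 0.2, -0.4]
finger_gap: -0.0002
gripper_force: 0.0
```

Call:
jog_arm([
  [0.065, -0.085, 0, 0, 0, 0],
  [0.065, -0.085, 0, 0, 0, 0],
  [0.065, -0.085, 0, 0, 0, 0],
  [0.065, -0.085, 0, 0, 0, 0],
  [0.065, -0.085, 0, 0, 0, 0],
  [0.065, -0.085, 0, 0, 0, 0],
  [0, 0, 0.075, 0, 0, 0],
  [0, 0, 0.075, 0, 0, 0],
  [0, 0, 0.075, 0, 0, 0],
  [0, 0, 0, 0, 0, 0],
])

```text
time: 2.1
ee_pos: [0.4838, -0.1838, 0.1568]
eef_rot: [1.0, 0.013, -0.003, -0.001]
force: [-0.8, -0.2, -0.3]
finger_gap: 0.0002
gripper_force: 0.0
```

Run:
```python
from h import *
print(sense()['ee_pos'])
S=vision.capture('scene');T=vision.capture('top');W=vision.capture('wrist')
o=np.vstack([np.hstack([cv2.resize(S[140:265,250:400],(400,333)),cv2.resize(T[140:265,290:440],(400,333))])])
w=cv2.resize(W,(400,250)); o=np.vstack([o,np.hstack([w,np.zeros_like(w)])])
cv2.imwrite('pics/a.png',o[:,:,::-1])
```

```text
[ 0.48382712 -0.18380038  0.15683276]
```

View pics/a.png

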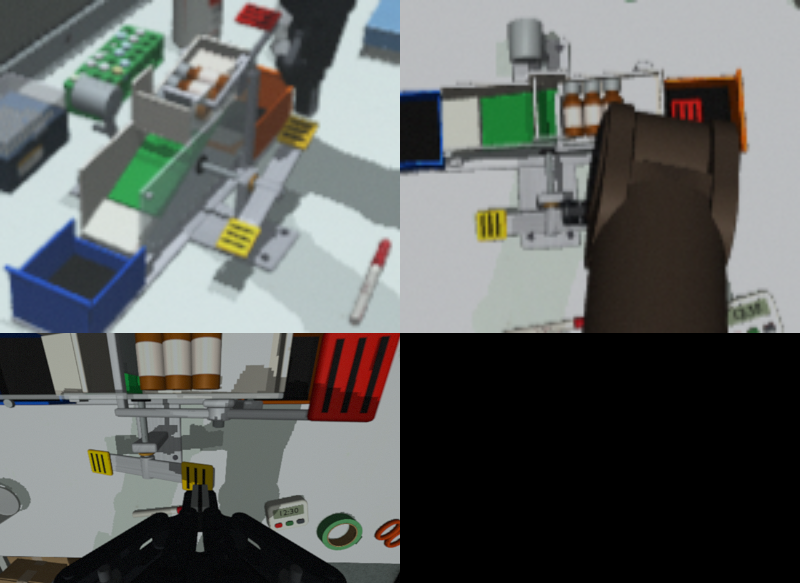

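The fingertips are above the right pad. I'll press down slowly past level.

Call:
jog_arm([
  [0.01, 0, 0.025, 0, 0, 0],
  [0, 0, 0.025, 0, 0, 0],
  [0, 0, 0.02, 0, 0, 0],
  [0, 0, 0.02, 0, 0, 0],
  [0, 0, 0.02, 0, 0, 0],
  [0, 0, 0.02, 0, 0, 0],
  [0, 0, 0.02, 0, 0, 0],
  [0, 0, 0, 0, 0, 0],
])

```text
time: 3.05
ee_pos: [0.4896, -0.1842, 0.099]
eef_rot: [1.0, 0.013, -0.001, -0.0]
force: [0.1, -0.6, -0.6]
finger_gap: 0.0004
gripper_force: 0.0
```

Run:
```python
from h import *
S=vision.capture('scene')
print(blobs(S,(22,120,100),(35,255,255)))
M=P('scene')
for X in((.4838,-.0502,.112),):
    p=M@np.r_[X,1];print('left raised expected',p[:2]/p[2])
```

```text
[([354, 201, 14, 5, 33], [361.5, 202.8]), ([334, 210, 16, 7, 68], [341.3, 212.8]), ([222, 305, 12, 12, 116], [227.2, 310.4])]
left raised expected [339.97775574 214.40530958]
```

The left pad is now raised at (341,213), as predicted, so the gate is over. Next I rise and move over the red pad.

Call:
jog_arm([
  [0, 0, -0.1, 0, 0, 0],
  [0, 0, -0.1, 0, 0, 0],
  [0, 0, -0.1, 0, 0, 0],
  [0, 0, -0.1, 0, 0, 0],
  [0.055, 0.047, 0, 0, 0, 0],
  [0.055, 0.047, 0, 0, 0, 0],
  [0.055, 0.047, 0, 0, 0, 0],
  [0.055, 0.047, 0, 0, 0, 0],
  [0, 0, 0, 0, 0, 0],
  [0, 0, 0, 0, 0, 0],
])

```text
time: 4.1
ee_pos: [0.5802, -0.2574, 0.26]
eef_rot: [1.0, 0.012, -0.0, -0.0]
force: [0.0, -0.9, -0.6]
finger_gap: -0.0003
gripper_force: 0.0
```

Run:
```python
from h import *
print(sense()['ee_pos'])
S=vision.capture('scene');W=vision.capture('wrist')
print(blobs(S,(22,120,100),(35,255,255)))
r=[b for b in blobs(W,(0,150,80),(6,255,255),200)];print(r)
for b in r: print(onz('wrist',b[1],.186))
o=np.hstack([cv2.resize(S[120:265,250:400],(400,387)),cv2.resize(W,(400,250))[:387] if 0 else cv2.copyMakeBorder(cv2.resize(W,(400,250)),0,137,0,0,0)])
cv2.imwrite('pics/b.png',o[:,:,::-1])
```

```text
[ 0.58023274 -0.25744138  0.25999338]
[([354, 200, 13, 6, 36], [360.3, 202.5]), ([334, 210, 15, 7, 65], [341.0, 212.8]), ([222, 305, 12, 12, 115], [227.2, 310.5])]
[([303, 206, 39, 39, 840], [320.7, 231.3])]
[ 0.5698171  -0.25786541]
```

View pics/b.png

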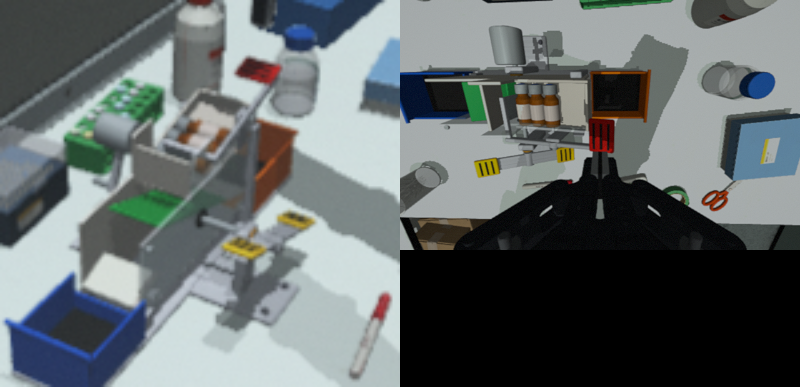

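The gate is over and the fingertips are above the red pad. I'll press it and hold.

Call:
jog_arm([
  [0, 0, 0.05, 0, 0, 0],
  [0, 0, 0.05, 0, 0, 0],
  [0, 0, 0.03, 0, 0, 0],
  [0, 0, 0.02, 0, 0, 0],
  [0, 0, 0.015, 0, 0, 0],
  [0, 0, 0.015, 0, 0, 0],
  [0, 0, 0.01, 0, 0, 0],
  [0, 0, 0, 0, 0, 0],
])

```text
time: 5.0
ee_pos: [0.5805, -0.2581, 0.185]
eef_rot: [1.0, 0.012, 0.0, 0.0]
force: [-2.8, -2.2, 6.3]
finger_gap: -0.0002
gripper_force: 3.0
```

Call:
jog_arm([
  [0, 0, 0, 0, 0, 0],
  [0, 0, 0, 0, 0, 0],
  [0, 0, 0, 0, 0, 0],
  [0, 0, 0, 0, 0, 0],
  [0, 0, 0, 0, 0, 0],
  [0, 0, 0, 0, 0, 0],
  [0, 0, 0, 0, 0, 0],
  [0, 0, 0, 0, 0, 0],
  [0, 0, 0, 0, 0, 0],
  [0, 0, 0, 0, 0, 0],
])

```text
time: 6.0
ee_pos: [0.5805, -0.258, 0.1851]
eef_rot: [1.0, 0.012, 0.0, 0.0]
force: [-1.6, -1.8, 5.0]
finger_gap: -0.0002
gripper_force: 2.7
```

Run:
```python
from h import *
S=vision.capture('scene');W=vision.capture('wrist')
o=np.hstack([cv2.resize(S[120:265,250:400],(400,387)),cv2.copyMakeBorder(cv2.resize(W,(400,250)),0,137,0,0,0)])
cv2.imwrite('pics/c.png',o[:,:,::-1])
```

```text
(no output)
```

View pics/c.png

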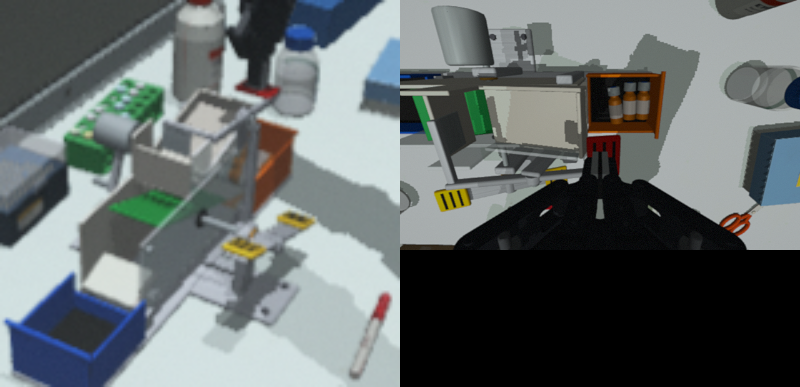

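The ramp is empty and the vials are in the orange tray. I'll release the lever by lifting slowly, then check.

Call:
jog_arm([
  [0, 0, -0.02, 0, 0, 0],
  [0, 0, -0.02, 0, 0, 0],
  [0, 0, -0.03, 0, 0, 0],
  [0, 0, -0.05, 0, 0, 0],
  [0, 0, -0.1, 0, 0, 0],
  [0, 0, -0.05, 0, 0, 0],
  [0, 0, 0, 0, 0, 0],
  [0, 0, 0, 0, 0, 0],
  [0, 0, 0, 0, 0, 0],
])

```text
time: 7.0
ee_pos: [0.5798, -0.2572, 0.2914]
eef_rot: [1.0, 0.013, -0.001, -0.0]
force: [0.0, 0.2, -0.2]
finger_gap: 0.0003
gripper_force: 0.0
```

Run:
```python
from h import *
S=vision.capture('scene');W=vision.capture('wrist')
print([b for b in blobs(S,(22,120,100),(35,255,255))],[b for b in blobs(S,(0,150,80),(6,255,255)) if 330<b[1][0]<360])
o=np.hstack([cv2.resize(S[120:265,250:400],(400,387)),cv2.resize(W[60:260,200:460],(400,387))])
cv2.imwrite('pics/d.png',o[:,:,::-1])
```

```text
[([354, 200, 13, 6, 36], [360.3, 202.5]), ([334, 210, 15, 7, 65], [341.0, 212.8]), ([222, 305, 12, 12, 115], [227.2, 310.5])] [([339, 144, 16, 7, 61], [348.2, 147.0])]
```

View pics/d.png

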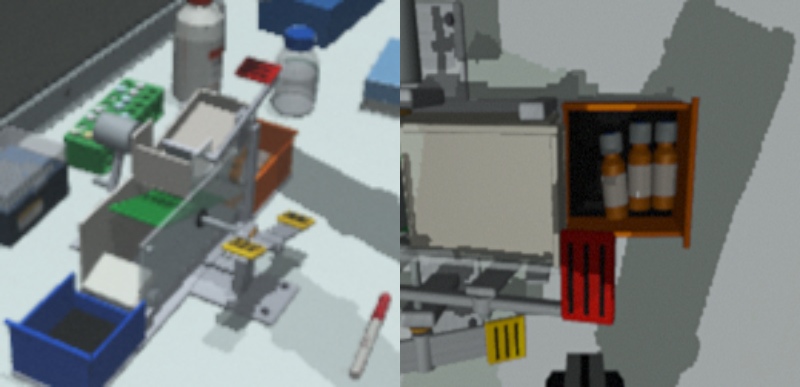

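All three vials lie in the orange tray. The lever is shut, the gate is over and the robot is clear.

```bash
python3 -c "
from workcell import job
print(job.hand_in())"
```

```text
the job is handed in; nothing more can be done
None
```

The gate is rocked over to the orange side, all three vials lie in the orange tray, the stop lever is shut and the arm is clear; the job is handed in (no verdict was returned).

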